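Put guitar hardware away in its stock trays

TASK

The hardware left over from guitar repairs lies mixed on the bench mat: two humbucker pickups, one single-coil pickup and two tuner strips. Put each piece away in the stock tray that already holds its own kind, each lying flat in an empty bay of its own, just as it lies now with the same side up. Set the pieces down rather than dropping them, and leave the lacquer jar and the glue bottle standing where they are.

Things in the scene. Friction and masses are not known exactly. Their poses are not given: they have to be found in the camera images.
- humbucker_covered: Loose humbucker pickup in a plain steel cover, 69 (x) x 37 (y) x 20 mm high, one row of six dark screws on top, 140 g. Lies face up, long side along x; bottom plate 2 thick, 84 long over its end tabs. Grip the upright sides (2 to 20 high) across y, fingertips about 8 above the underside so that they pass over tray dividers. Origin: centre of underside. Goes either way round.
- humbucker_open: Loose humbucker pickup without cover: two coils side by side, one black, one white; 69 (x) x 37 (y) x 20 mm high, 120 g. Lies face up, long side along x; bottom plate 2 thick, 84 long over its end tabs. Grip the upright sides (2 to 20 high) across y, fingertips about 8 above the underside so that they pass over tray dividers. Origin: centre of underside. Goes either way round.
- single_coil: Loose single-coil pickup, 80 g: narrow white cover with round ends, 70 (x) x 18.5 (y), from 3 to 17.5 mm high, one row of six poles, on a black base 83 (x) x 24 (y) x 3. Lies face up. Grip the cover across y, fingertips about 8 above the underside so that they pass over tray dividers. Origin: centre of underside. Goes either way round.
- tuner_white: Loose strip of three guitar tuners, white buttons, 90 g: plate 105 (x) x 22 mm (y), top 9 high; white rollers dia. 10 stand on it to 43 high at x -35, 0, 35, y 0; buttons 9 high on its +y side. Footprint x -53..53, y -11..33 (its centre at y +11). Origin: on the underside below the middle roller. Grip that roller across y, fingertips 15 high. Goes either way round.
- tuner_dark: Loose strip of three guitar tuners, dark wooden buttons, 90 g: plate 105 (x) x 22 mm (y), top 9 high; white rollers dia. 10 stand on it to 43 high at x -35, 0, 35, y 0; buttons 9 high on its +y side. Footprint x -53..53, y -11..33 (its centre at y +11). Origin: on the underside below the middle roller. Grip that roller across y, fingertips 15 high. Goes either way round.
- tray_humbuckers: Fixed wooden tray, mm: 132 (x) x 208 (y). Floor 4 above the mat, rims and dividers 4 thick, tops 10 above the mat. Three bays 124 (x) x 64 (y) inside, centred at y -68, 0, +68. Origin: centre of underside. Bay +68 holds a fixed steel-covered humbucker, 20 high, along x; bays -68 and 0 are empty and take the two loose ones, along x. Only 31 between neighbours: open the fingers part way.
- tray_single_coils: Fixed wooden tray, mm: 132 (x) x 208 (y). Floor 4 above the mat, rims and dividers 4 thick, tops 10 above the mat. Three bays 124 (x) x 64 (y) inside, centred at y -68, 0, +68. Origin: centre of underside. Bays -68 and +68 each hold a fixed white single-coil pickup, 19 high, along x; bay 0 is empty and takes the loose one, along x.
- tray_tuners: Fixed wooden tray, mm: 132 (x) x 208 (y). Floor 4 above the mat, rims and dividers 4 thick, tops 10 above the mat. Three bays 124 (x) x 64 (y) inside, centred at y -68, 0, +68. Origin: centre of underside. Bay -68 holds a fixed tuner strip along x, 43 high, rollers at y -79, buttons to +y; bays 0 and +68 are empty and take the two loose strips, along x, footprint central.
- lacquer_jar: Bystander: amber glass jar with a steel lid, standing, diameter 52, 55 mm high. Origin: centre of its underside. To be left alone.
- glue_bottle: Bystander: small white glue bottle with a black cap, standing, diameter 42, 75 mm high. Origin: centre of its underside. To be left alone.
There are look-alikes about, which are no part of the job. What is shaped like the tuner_dark but green is not meant.

How it is judged:
By the outcome, as a careful person would: the job done as asked, in the order asked, and still so for the second after the job is handed in, with the robot touching nothing.
It also fails if it takes over 128 s, if anything falls off the work surface, if the arm or the gripper's body presses on something with over 40 N, if the wrist force passes 120 N, or if a joint passes its speed limit or range.

ROBOT

A 6-joint arm with a two-finger parallel gripper is mounted at the origin on the work surface. World frame = base frame: x ahead of the robot, y to its left, z up, the work surface at z = 0. Lengths are in m, angles in rad, forces in N, time in s.
With the tool pointing down it reaches from about 0.425 to 0.95 m from the base axis. Payload 14.7 kg.
Tool frame: the origin (TCP) lies at the very end of the fingers, on their centre line; the grasp point (between the pads) lies 19 mm behind it; z points along the fingers, y is the line along which they close (so a half turn about z gives the same grasp; the last joint's range is limited). The gripper opens to 85 mm and grips with 20 to 120 N. Pads are 22 mm wide; open, the fingers measure 114 mm over their backs; the gripper's body (76 mm by 85 mm) begins 54 mm behind the grasp point. The pads swing forward as they close: fully open they stand 13 mm farther back than shut.
Start: joints at [1.137, 0.48, 1.596, -0, 1.065, -0.047], TCP at [0.245, 0.602, 0.231] pointing down, gripper open.
Joint ranges: [-2.75, 2.75], [-0.82, 2.05], [0.23, 2.67], [-1.56, 4.7], [0.09, 2.69], [-2.92, 2.92]. Speed limits (rad/s): [1.89, 1.89, 2.39, 3.01, 3.01, 3.01].

INTERFACE

Orientations are given as [roll, pitch, yaw] about the fixed x, y, z axes, in that order (R = Rz(yaw) Ry(pitch) Rx(roll)).
In Python, from station import bot gives the robot as it stands.
- The arm moves only by the tool jog_arm, never from a script. Its argument "plan" is text: rows parted by semicolons, each of 7 numbers parted by spaces: the turn, a rotation vector about the tool's x, y, z in units of 6 degrees (1.0 is 6 degrees), then the shift along the tool's x, y, z in units of 40 mm (1.0 is 40 mm), then the opening, from -1 (shut) to 1 (fully open). A call has 1 to 20 rows; each row shifts and turns the commanded pose from where the row before left it, along the tool's axes as they then stand; what a row does not reach is not made up. A row lasts 1/12 s, in which the tool goes at most 41.7 mm and 7.16 degrees, less where a joint would pass 70% of its speed; a pose out of reach is approached as far as the arm can. A call is refused whole if a number of a shift passes 1 or a number of a turn 1, either way. A call with a gripper value outside its range is refused whole. The fingers move at their own pace and stop on an object; "grip_force" is the grip in N (left out, the last holds). Time passes only in rows, so rows that do not move let the fingers close. It gives the time, the measured TCP pose, the force, the opening and the grip force at its end, in the units of the state.
- bot.state(): the state, without advancing time (a new reading comes with each control period).
- bot.camera(name): name is "scene" or "top"; returns (picture, depth): 384x512x3 uint8, red, green, blue; 384x512 float32, m along the optical axis (not along the pixel's ray), 0 where there is no reading.
- bot.get_calibration(name): a dict with "fx", "fy", "cx", "cy" (pixels), "D" ([k1, k2, p1, p2, k3] as OpenCV has them; the pictures are not rectified), "rvec" (rotation vector, rad) and "tvec" (3), from world to camera coordinates, as OpenCV has them. Camera axes: x right, y down, z forward; pixel columns grow to the right and rows downward; lengths in m; the calibration is good to about 2 mm. A picture is of the moment at which its call begins. get_calibration takes no time and is no camera call.
- bot.hand_in(): hands the job in; it is judged then, once.
The state is a dict: "time_s": time; "joint_positions": joint angles; "joint_vel": joint speeds; "joint_torque": joint torques, N m; "tcp_pos": TCP position; "tcp_rot": TCP orientation; "force": force on the tool from outside, world axes, zero at the start; "moment": the same for the moment, N m; "gripper_width": opening from 0.0 (shut) to 1.0 (fully open); "gripper_force": force on a finger pad.
Only numpy, scipy, OpenCV 4.12 (cv2) and the standard library are available. Lean on these libraries where they do the work, as an engineer would, in place of code of your own. Each camera call takes 0.05 s, during which the arm holds its last target. There are 200 camera calls.

## Working session

There is one attempt and no reset: what is moved stays moved. The work goes in short steps, Python scripts to look and compute and a tool call to move; the robot and the scene stay as the last step left them, time stands still between calls to the robot, and variables do not carry over. Pictures are saved under pics/ and viewed, at most 14 in all, crops included, and the job is handed in when it is done.

Besides the shell and the picture viewer there is one more tool, called after "Request:" as name(argument=value, ...), one argument or row to a line, values as JSON. jog_arm: Moves the arm, as the interface text tells. Its arguments: {"type":"object","properties":{"plan":{"type":"string"},"grip_force":{"type":"number"}},"required":["plan"]}

```bash
ls; mkdir -p pics; python3 - <<'E'
from station import bot
import cv2,numpy as np
for n in("top","scene"):
    p,d=bot.camera(n); cv2.imwrite(f"pics/{n}0.png",p[:,:,::-1]); np.savez(f"{n}0.npz",p=p,d=d)
    print(n,bot.get_calibration(n))
print(bot.state())
E
```

```text
pics
top {'fx': 353.056517852394, 'fy': 353.056517852394, 'cx': 258.408784428998, 'cy': 191.1408262830365, 'D': array([-0.07088859,  0.        ,  0.        ,  0.        ,  0.        ]), 'rvec': array([ 2.14980458, -2.21965279,  0.05867099]), 'tvec': array([0.16870061, 0.46627574, 0.9827096 ])}
scene {'fx': 400.5159173600332, 'fy': 400.5159173600332, 'cx': 257.3943829679205, 'cy': 189.3554033959027, 'D': array([-0.0838618,  0.       ,  0.       ,  0.       ,  0.       ]), 'rvec': array([ 2.08794626,  1.66552757, -0.48598048]), 'tvec': array([-0.2600526 , -0.35356325,  1.39227277])}
{'time_s': 0.1, 'joint_positions': array([ 1.13740507e+00,  4.80772834e-01,  1.59681020e+00,  1.67346677e-05,
        1.06512888e+00, -4.65688624e-02]), 'joint_vel': array([ 0.00034447, -0.00081705, -0.00057626, -0.00104825,  0.00117448,
        0.0001757 ]), 'joint_torque': array([ 1.98100846e-03, -9.52252007e+01, -4.31042182e+01, -2.68895083e-04,
        5.31910031e-03, -1.02387532e-04]), 'tcp_pos': array([0.2450079 , 0.60164546, 0.23073442]), 'tcp_rot': array([-3.14047529e+00, -6.67190879e-05,  2.75476210e+00]), 'force': array([ 0.19103907,  0.0985286 , -0.01275808]), 'moment': array([ 0.02394419, -0.0520668 , -0.00716233]), 'gripper_force': 0.0, 'gripper_width': 0.995812569538378}
```

View pics/top0.png

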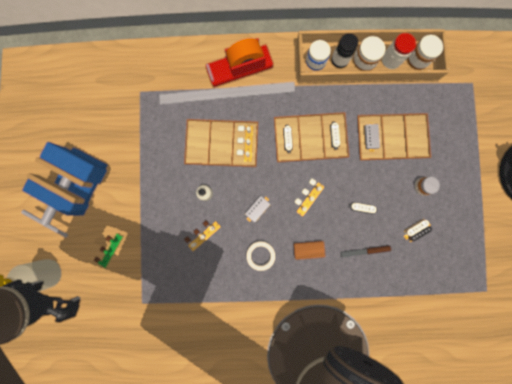

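View pics/scene0.png

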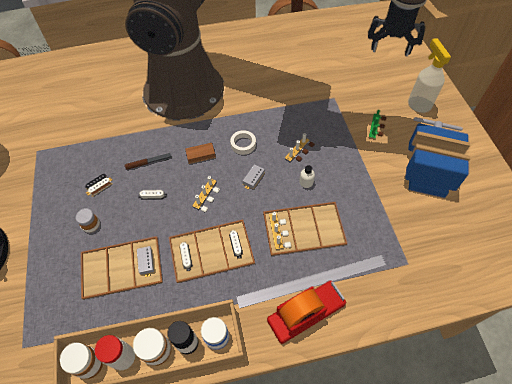

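Top view: dark-button tuner at (204,236), covered humbucker (258,209), white tuner (309,198), single coil (364,208), open humbucker (418,231). The trays are at (221,143) for tuners, (311,137) for single coils and (394,137) for humbuckers. The jar is at (429,185) and the bottle at (204,192). The green look-alike strip at (110,249) is off the mat and excluded.

```bash
cat > h.py <<'E'
import cv2,numpy as np
from station import bot
def cal(n):
    c=bot.get_calibration(n); K=np.array([[c['fx'],0,c['cx']],[0,c['fy'],c['cy']],[0,0,1.]])
    return K,np.array(c['D']),cv2.Rodrigues(np.array(c['rvec']))[0],np.array(c['tvec'])
def rays(n,uv):
    K,D,R,t=cal(n); q=cv2.undistortPoints(np.array(uv,float).reshape(-1,1,2),K,D)[:,0]
    return -R.T@t, np.c_[q,np.ones(len(q))]@R      # centre, world dirs with unit optical depth
def plane(n,uv,z):
    c,d=rays(n,uv); return c+d*((z-c[2])/d[:,2])[:,None]
def cloud(n,dep):
    v,u=np.mgrid[:dep.shape[0],:dep.shape[1]]
    c,d=rays(n,np.c_[u.ravel(),v.ravel()]); return (c+d*dep.reshape(-1,1)).reshape(*dep.shape,3)
def pix(n,P):
    K,D,R,t=cal(n); return cv2.projectPoints(np.array(P,float).reshape(-1,1,3),cv2.Rodrigues(R)[0],t,K,D)[0][:,0]
E
python3 - <<'E'
from h import *
for n in("top","scene"):
    f=np.load(n+"0.npz"); p,d=f['p'],f['d']; X=cloud(n,d)
    m=((X[...,2]>.005)&(X[...,2]<.1)&(X[...,0]>.3)&(X[...,0]<.8)&(abs(X[...,1])<.5)&(d>0)).astype(np.uint8)
    print(n,"mat z",np.median(X[...,2][(abs(X[...,2])<.01)&(X[...,0]>.3)&(X[...,0]<.7)&(abs(X[...,1])<.4)]))
    k,l,s,c=cv2.connectedComponentsWithStats(m)
    for i in range(1,k):
        if s[i,4]<30: continue
        P=X[l==i]; r=cv2.minAreaRect(P[:,:2].astype(np.float32)*1000)
        print(c[i].round(),s[i,4],"ctr",np.round(r[0]),"sz",np.round(r[1]),"ang",round(r[2],1),"z50,98",np.percentile(P[:,2]*1000,[50,98]).round(1))
p=np.load("top0.npz")['p']
cv2.imwrite("pics/c1.png",cv2.resize(p[95:275,170:450],None,fx=2.85,fy=2.85,interpolation=cv2.INTER_CUBIC)[:,:,::-1])
E
```

```text
top mat z 0.0013888353053348457
[371.  76.] 1650 ctr [ 791. -182.] sz [ 18. 418.] ang 0.1 z50,98 [50.1 72.3]
[220.  81.] 152 ctr [792. 245.] sz [17. 76.] ang 1.8 z50,98 [27.3 40.2]
[297. 134.] 832 ctr [624.  -2.] sz [134. 208.] ang 2.8 z50,98 [ 8.5 23.4]
[389. 136.] 1411 ctr [ 621. -246.] sz [135. 215.] ang 0.9 z50,98 [ 9.  26.4]
[230. 142.] 1128 ctr [616. 258.] sz [210. 134.] ang 85.5 z50,98 [ 9.7 45.6]
[333. 141.] 494 ctr [615. -58.] sz [ 99. 114.] ang 89.2 z50,98 [ 9.2 24.2]
[427. 186.] 372 ctr [ 470. -320.] sz [46. 52.] ang 88.4 z50,98 [52.8 57.7]
[309. 197.] 381 ctr [450.  15.] sz [ 45. 105.] ang 51.6 z50,98 [ 8.9 43. ]
[204. 193.] 201 ctr [469. 306.] sz [40. 39.] ang 87.3 z50,98 [50.9 76.4]
[257. 209.] 319 ctr [421. 158.] sz [37. 69.] ang 47.4 z50,98 [19.4 23.1]
[362. 208.] 155 ctr [ 416. -141.] sz [69. 21.] ang 80.2 z50,98 [17.2 20.5]
[419. 230.] 323 ctr [ 346. -297.] sz [38. 67.] ang 27.4 z50,98 [19.8 23.4]
[205. 224.] 30 ctr [384. 308.] sz [16. 14.] ang 43.0 z50,98 [ 7.6 11. ]
[202. 236.] 334 ctr [358. 319.] sz [ 43. 103.] ang 37.3 z50,98 [ 8.7 44.1]
[310. 246.] 292 ctr [314
[... 934 characters left out ...]
4.] ang 85.9 z50,98 [ 9.8 45.3]
[ 87. 220.] 398 ctr [ 475. -320.] sz [49. 49.] ang 88.1 z50,98 [49.7 57.1]
[320. 237.] 248 ctr [635. 288.] sz [150. 105.] ang 84.3 z50,98 [ 7.6 11.3]
[210. 252.] 594 ctr [625.  -3.] sz [134. 210.] ang 1.9 z50,98 [ 8.  12.1]
[235. 243.] 219 ctr [624.  65.] sz [83. 26.] ang 2.2 z50,98 [18.9 23.4]
[118. 268.] 730 ctr [ 621. -244.] sz [135. 211.] ang 0.3 z50,98 [ 8.2 12.4]
[185. 256.] 221 ctr [633. -70.] sz [25. 75.] ang 89.9 z50,98 [19.3 23.2]
[145. 260.] 448 ctr [ 617. -178.] sz [55. 91.] ang 84.6 z50,98 [22.5 26.2]
[325. 285.] 100 ctr [791. 255.] sz [17. 50.] ang 1.0 z50,98 [28.9 40.2]
[145. 323.] 2120 ctr [ 792. -180.] sz [ 16. 419.] ang 0.0 z50,98 [49.8 71.1]
```

View pics/c1.png

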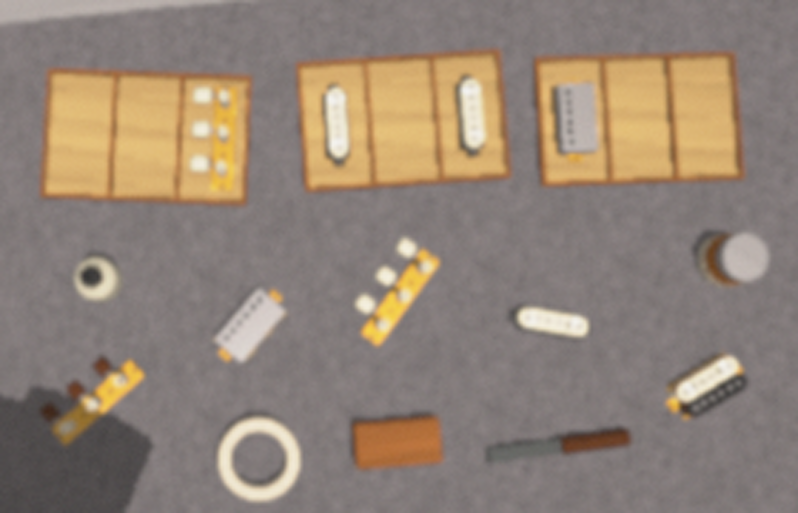

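Crop: covered humbucker (six dark screws) at crop (250,325), white tuner (400,292) and dark tuner (98,400, half in shadow). Single coil is at (552,320), and the open black/white humbucker at (707,385). Empty bays match the text: the two right ones in the humbucker tray, the middle one in the single-coil tray and the two left ones in the tuner tray.

Next I'll refine poses from both views.

```bash
cat > pose.py <<'E'
from h import *
def load(n,new):
    if new: return bot.camera(n)
    f=np.load(n+"0.npz"); return f['p'],f['d']
def rect(P):
    (c,s,a)=cv2.minAreaRect((P[:,:2]*1000).astype(np.float32))
    if s[0]<s[1]: a+=90; s=s[::-1]
    return np.array([*c,*s,(a+90)%180-90])
B={'hb_cov':(421,158,50,.012,.03),'hb_open':(346,-297,50,.012,.03),'single':(416,-141,50,.010,.03),
 'tray_h':(621,-246,130,.006,.014),'tray_s':(624,-3,130,.006,.014),'tray_t':(616,259,130,.006,.014)}
if __name__=="__main__":
    for n in("top","scene"):
        p,d=load(n,0); X=cloud(n,d); X=X[d>0]
        for k,(x,y,r,a,b) in B.items():
            s=(np.hypot(X[:,0]-x/1e3,X[:,1]-y/1e3)<r/1e3)&(X[:,2]>a)&(X[:,2]<b); P=X[s]
            R=rect(P); v=P[:,:2]-P[:,:2].mean(0); w=np.linalg.svd(v,full_matrices=False)[2][0]
            print(n,k,R.round(1),"pca",(P[:,:2].mean(0)*1e3).round(1),round((np.degrees(np.arctan2(w[1],w[0]))+90)%180-90,1),"zmed",(np.median(P[:,2])*1e3).round(1))
        for k,(x,y) in {'tw':(450,15),'td':(358,319),'tfix':(616,190)}.items():
            P=X[(np.hypot(X[:,0]-x/1e3,X[:,1]-y/1e3)<.07)&(X[:,2]>.036)&(X[:,2]<.06)]
            _,l,c=cv2.kmeans(P[:,:2].astype(np.float32)*1000,3,None,(3,50,.01),10,cv2.KMEANS_PP_CENTERS)
            c=c[np.argsort(c[:,0])]; e=c[2]-c[0]
            print(n,k,c.round(1).tolist(),"n",len(P),"dist",np.hypot(*e).round(1),"ang",np.degrees(np.arctan2(e[1],e[0])).round(1),"z",(np.median(P[:,2])*1e3).round(1))
        for nm,(x,y) in {'h':(621,-246),'s':(624,-3),'t':(616,259)}.items(): # bay floors
            for o in(-68,0,68):
                P=X[np.hypot(X[:,0]-x/1e3,X[:,1]-(y+o)/1e3)<.015]; print(n,nm,o,"floor z",(np.median(P[:,2])*1e3).round(1),end='; ')
        G=X[(np.hypot(X[:,0]-.245,X[:,1]-.602)<.075)&(X[:,2]>.1)]
        print("\ngripper lowest",np.percentile(G[:,2],[0,1,5]).round(4) if len(G) else None)
E
python3 pose.py
```

```text
top hb_cov [421.2 158.1  68.8  36.8 -42.6] pca [421.2 158.1] -43.3 zmed 19.4
top hb_open [ 345.9 -297.4   67.5   38.4  -62.6] pca [ 345.9 -297.7] -62.7 zmed 19.9
top single [ 414.6 -140.6   69.3   18.3   78.6] pca [ 415.1 -139. ] 79.6 zmed 17.3
top tray_h [ 634.5 -243.8  246.3  219.9  -71. ] pca [ 619.2 -247.9] -88.3 zmed 8.2
top tray_s [607.8 -11.6 241.2 213.1 -73.4] pca [622.2  -5.6] -89.1 zmed 8.3
top tray_t [606.8 249.6 227.6 151.1  85.7] pca [614.4 240.9] 84.3 zmed 9.5
top tw [[416.6000061035156, 29.399999618530273], [443.8999938964844, 7.5], [471.20001220703125, -15.0]] n 32 dist 70.3 ang -39.1 z 42.3
top td [[329.1000061035156, 339.29998779296875], [349.8999938964844, 311.3999938964844], [370.8999938964844, 285.3999938964844]] n 32 dist 68.2 ang -52.2 z 42.6
top tfix [[574.0999755859375, 181.0], [608.7000122070312, 178.60000610351562], [643.7999877929688, 176.1999969482422]] n 37 dist 69.9 ang -3.9 z 47.3
top h -68 floor z 4.0; top h 0 floor z 4.0; top h 68 floor z 23.9; top s -68 floor z 19.8; top s 0 floor z 3.6; top s 68 floor z 21.3; top t -68 floor z 11.5; top t 0 floor z
[... 599 characters left out ...]
81469727], [447.6000061035156, 8.300000190734863], [474.8999938964844, -13.300000190734863]] n 36 dist 70.9 ang -38.2 z 41.4
scene td [[329.0, 339.6000061035156], [350.8999938964844, 314.3999938964844], [374.20001220703125, 285.6000061035156]] n 30 dist 70.4 ang -50.1 z 40.3
scene tfix [[577.0999755859375, 181.89999389648438], [612.7999877929688, 179.10000610351562], [646.7999877929688, 177.39999389648438]] n 47 dist 69.8 ang -3.7 z 44.3
scene h -68 floor z 3.4; scene h 0 floor z 2.4; scene h 68 floor z 23.1; scene s -68 floor z 19.0; scene s 0 floor z 2.0; scene s 68 floor z 19.0; scene t -68 floor z 10.5; scene t 0 floor z 2.3; scene t 68 floor z 1.4; 
gripper lowest [0.2426 0.2511 0.2701]
```

```bash
python3 - <<'E'
from pose import *
T={'h':(621,-245,.6),'s':(624.5,-2.5,2.4),'t':(616.5,258.5,-4.2)}
for n in("top","scene"):
    p,d=load(n,0); X=cloud(n,d); hsv=cv2.cvtColor(p,cv2.COLOR_RGB2HSV)
    for k,(x,y,a) in T.items():
        a=np.radians(a); Q=(X[...,:2]*1e3-[x,y])@np.array([[np.cos(a),-np.sin(a)],[np.sin(a),np.cos(a)]])
        box=(abs(Q[...,0])<74)&(abs(Q[...,1])<111)&(d>0)
        m=box&(hsv[...,1]>90)&(hsv[...,0]<28)&(X[...,2]<.014)
        P=X[m]; R1=rect(P)
        cs=[c for c in cv2.findContours(m.astype(np.uint8),0,2)[0]]; c=max(cs,key=cv2.contourArea)
        R2=rect(plane(n,c.reshape(-1,2),.010))
        F=X[box&(X[...,2]>.016)]
        print(n,k,"rect depth",R1.round(1),"rect plane10",R2.round(1))
    for k,(x,y) in {'h+68':(621,-178),'s+68':(622,66),'s-68':(628,-70)}.items():
        P=X[(np.hypot(X[...,0]-x/1e3,X[...,1]-y/1e3)<.045)&(X[...,2]>.0145)&(X[...,2]<.04)&(d>0)]
        print(n,k,rect(P).round(1),"z",(np.median(P[:,2])*1e3).round(1))
E
```

```text
top h rect depth [ 620.1 -245.2  213.1  136.1   89.5] rect plane10 [ 619.1 -243.3  209.9  133.3  -89.7]
top s rect depth [625.2  -3.9 210.6 136.1 -88. ] rect plane10 [624.   -2.4 208.6 133.5 -88.1]
top t rect depth [617.5 257.7 208.8 135.9  85.8] rect plane10 [616.2 257.5 208.5 133.   85.9]
top h+68 [ 619.  -176.3   70.1   39.     0.7] z 23.9
top s+68 [621.4  64.7  67.2  17.5  -1.5] z 21.5
top s-68 [625.8 -70.8  67.6  16.9   2.4] z 21.5
scene h rect depth [ 617.9 -242.8  209.4  140.1  -89.9] rect plane10 [ 621.9 -242.2  208.8  135.2  -89.7]
scene s rect depth [622.3  -1.7 210.5 139.9 -88.3] rect plane10 [626.6  -1.6 208.2 134.9 -87.9]
scene t rect depth [614.4 260.9 212.1 140.9  85.9] rect plane10 [618.3 257.9 208.3 134.9  86. ]
scene h+68 [ 6.194e+02 -1.749e+02  7.210e+01  3.830e+01 -6.000e-01] z 22.7
scene s+68 [623.4  66.1  68.2  18.4   2.2] z 19.7
scene s-68 [628.5 -70.6  66.9  18.8   1.7] z 19.9
```

```bash
cat > legs.py <<'E'
import numpy as np
L=[("start",245,601.6,230.7,157.84),("td grasp",350.4,313,120,129),("td place",621.3,314.8,125,175.9),
("tw grasp",446,8,120,141.3),("tw place",616.4,247,125,175.9),("cov grasp",422.5,158.3,120,137),("cov place",620.5,-243,120,180.2),
("sc grasp",416,-141,120,79.3),("sc place",625,-2.2,120,2),("open grasp",346,-297,120,-62.6),("open place",620.7,-311,120,.2)]
for a,b in zip(L,L[1:]):
    y=np.radians(b[4]); d=np.array(b[1:4])-a[1:4]
    R=np.array([[np.cos(y),np.sin(y),0],[np.sin(y),-np.cos(y),0],[0,0,-1]])
    print(b[0],"turn z",round((a[4]-b[4])/6,2),"then shift",(R.T@d/40).round(3),"n>=",np.linalg.norm(d)//40+1)
E
python3 legs.py
```

```text
td grasp turn z 4.81 then shift [-7.265 -2.493  2.767] n>= 9.0
td place turn z -7.82 then shift [-6.752  0.529 -0.125] n>= 7.0
tw grasp turn z 5.77 then shift [-1.375 -8.726  0.125] n>= 9.0
tw place turn z -5.77 then shift [-3.822  6.264 -0.125] n>= 8.0
cov grasp turn z 6.48 then shift [ 2.033 -4.928  0.125] n>= 6.0
cov place turn z -7.2 then shift [ -4.915 -10.05    0.   ] n>= 12.0
sc grasp turn z 16.82 then shift [ 1.556 -5.497  0.   ] n>= 6.0
sc place turn z 12.88 then shift [ 5.343 -3.286  0.   ] n>= 7.0
open grasp turn z 10.77 then shift [3.333 9.584 0.   ] n>= 11.0
open place turn z -10.47 then shift [6.866 0.374 0.   ] n>= 7.0
```

Request:
jog_arm(
  plan="0 0 0.8 0 0 0 0.18;0 0 0.8 0 0 0 0.18;0 0 0.8 0 0 0 0.18;0 0 0.8 0 0 0 0.18;0 0 0.8 0 0 0 0.18;0 0 0.8 0 0 0 0.18;0 0 0 -0.605 -0.208 0.23 0.18;0 0 0 -0.605 -0.208 0.23 0.18;0 0 0 -0.605 -0.208 0.23 0.18;0 0 0 -0.605 -0.208 0.23 0.18;0 0 0 -0.605 -0.208 0.23 0.18;0 0 0 -0.605 -0.208 0.23 0.18;0 0 0 -0.605 -0.208 0.23 0.18;0 0 0 -0.605 -0.208 0.23 0.18;0 0 0 -0.605 -0.208 0.23 0.18;0 0 0 -0.605 -0.208 0.23 0.18;0 0 0 -0.605 -0.208 0.23 0.18;0 0 0 -0.605 -0.208 0.23 0.18;0 0 0 0 0 0 0.18;0 0 0 0 0 0 0.18",
  grip_force=60,
)

```text
time_s: 1.77
tcp_pos: [0.3505, 0.3123, 0.1204]
tcp_rot: [-3.14, -0.0, 2.25]
force: [0.1, 1.5, 0.0]
gripper_width: 0.593
gripper_force: 0.0
```

Two tuner strips could be confused: top (204,236) has brown buttons and lies on the mat, so it fits. (110,249) is green and is excluded. The c1 crop confirmed the brown buttons.

Request:
jog_arm(
  plan="0 0 0 0 0 0.6 0.18;0 0 0 0 0 0.6 0.18;0 0 0 0 0 0.6 0.18;0 0 0 0 0 0.5 0.18;0 0 0 0 0 0.325 0.18;0 0 0 0 0 0 0.18;0 0 0 0 0 0 -1;0 0 0 0 0 0 -1;0 0 0 0 0 0 -1;0 0 0 0 0 0 -1;0 0 0 0 0 0 -1;0 0 0 0 0 0 -1;0 0 0 0 0 0 -1;0 0 0 0 0 0 -1",
)

```text
time_s: 2.93
tcp_pos: [0.3511, 0.3142, 0.017]
tcp_rot: [3.139, -0.0, 2.252]
force: [-2.1, 1.8, 6.6]
gripper_width: 0.089
gripper_force: 58.6
```

Request:
jog_arm(
  plan="0 0 0 0 0 -0.2 -1;0 0 0 0 0 -0.5 -1;0 0 0 0 0 -0.5 -1;0 0 -0.4 0 0 -0.5 -1;0 0 -0.74 0 0 -0.5 -1;0 0 -0.74 0 0 -0.55 -1;0 0 -0.74 0 0 0 -1;0 0 -0.74 0 0 0 -1;0 0 -0.74 0 0 0 -1;0 0 -0.74 0 0 0 -1;0 0 -0.74 0 0 0 -1;0 0 -0.74 0 0 0 -1;0 0 -0.74 0 0 0 -1;0 0 -0.74 0 0 0 -1;0 0 -0.5 0 0 0 -1;0 0 -0.26 0 0 0 -1;0 0 0 0 0 0 -1;0 0 0 0 0 0 -1",
)

```text
time_s: 4.43
tcp_pos: [0.3506, 0.3136, 0.1267]
tcp_rot: [3.141, 0.001, -3.136]
force: [-0.7, 0.2, -0.2]
gripper_width: 0.095
gripper_force: 58.6
```

```bash
cat > look.py <<'E'
import sys
from h import *
from pose import rect
def grab(t):
    for n in("top","scene"):
        p,d=bot.camera(n); np.savez(f"{n}{t}.npz",p=p,d=d)
def crop(n,t,u,v,w=70,h=52,s=8):
    p=np.load(f"{n}{t}.npz")['p']; return cv2.resize(p[max(v-h//2,0):v+h//2,max(u-w//2,0):u+w//2],(w*s//2*1,h*s//2*1),interpolation=cv2.INTER_CUBIC)
if __name__=="__main__":
    t=sys.argv[1]; grab(t); s=bot.state(); P=s['tcp_pos']; print(s['time_s'],P.round(4))
    a=[crop(n,t,*pix(n,[P])[0].round().astype(int),w=100,h=100,s=8) for n in("top","scene")]
    a=[cv2.resize(i,(400,400)) for i in a]; cv2.imwrite(f"pics/l{t}.png",np.hstack(a)[:,:,::-1])
E
python3 look.py 1
```

```text
4.5333 [0.3506 0.3136 0.1264]
```

View pics/l1.png

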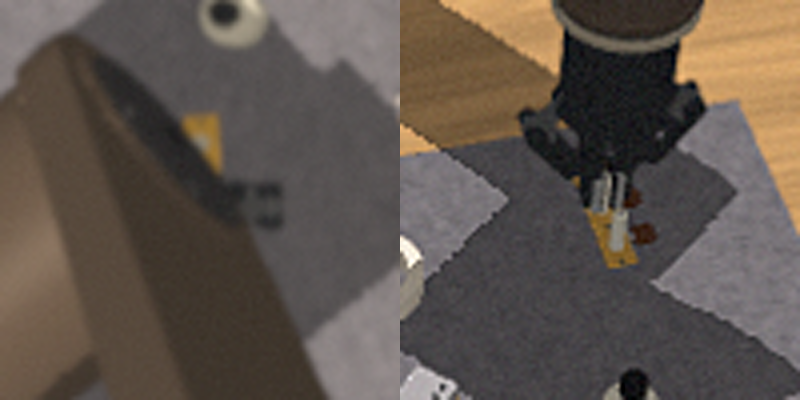

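The strip is held with the buttons on +y. I overturned by 0.74 unit and correct that here.

Request:
jog_arm(
  plan="0 0 0.37 0 0 0 -1;0 0 0.37 0 0 0 -1;0 0 0 -0.3 0.038 0 -1;0 0 0 -0.482 0.038 0 -1;0 0 0 -0.482 0.038 0 -1;0 0 0 -0.482 0.038 0 -1;0 0 0 -0.482 0.038 0 -1;0 0 0 -0.482 0.038 0 -1;0 0 0 -0.482 0.038 0 -1;0 0 0 -0.482 0.038 0 -1;0 0 0 -0.482 0.038 0 -1;0 0 0 -0.482 0.038 0 -1;0 0 0 -0.482 0.038 0 -1;0 0 0 -0.482 0.038 0 -1;0 0 0 -0.482 0.038 0 -1;0 0 0 -0.482 0.035 0 -1;0 0 0 -0.18 0 0 -1;0 0 0 0 0 0 -1;0 0 0 0 0 0 -1",
)

```text
time_s: 6.12
tcp_pos: [0.6208, 0.3152, 0.1255]
tcp_rot: [-3.141, -0.001, 3.071]
force: [-0.3, 0.3, -0.9]
gripper_width: 0.09
gripper_force: 58.6
```

```bash
python3 - <<'E'
from look import *
grab(2); s=bot.state();print(s['tcp_pos'],s['tcp_rot'])
for n in("top","scene"):
    f=np.load(n+"2.npz"); p,d=f['p'],f['d']; X=cloud(n,d); h=cv2.cvtColor(p,cv2.COLOR_RGB2HSV)
    m=(d>0)&(np.hypot(X[...,0]-.6213,X[...,1]-.3258)<.075)&(X[...,2]>.09)&(X[...,2]<.135)&(h[...,1]>120)&(h[...,0]>12)&(h[...,0]<30)
    if m.sum()>10: print(n,m.sum(),rect(X[m]).round(1),"z",(np.percentile(X[m][:,2],[5,50])*1e3).round(1))
E
```

```text
[0.62009773 0.31551637 0.12575809] [-3.14118001e+00 -9.66865921e-04  3.07142388e+00]
scene 118 [621.6 323.7 104.   38.1  -1.9] z [112.5 115.5]
```

Request:
jog_arm(
  plan="0 0 0 0 0 0.4 -1;0 0 0 0 0 0.5 -1;0 0 0 0 0 0.5 -1;0 0 0 0 0 0.5 -1;0 0 0 0 0 0.3 -1;0 0 0 0 0 0.15 -1;0 0 0 0 0 0.1 -1;0 0 0 0 0 0.05 -1;0 0 0 0 0 0.05 -1;0 0 0 0 0 0 -1;0 0 0 0 0 0 -1",
)

```text
time_s: 7.13
tcp_pos: [0.6216, 0.3158, 0.0246]
tcp_rot: [3.141, 0.001, 3.071]
force: [-0.6, -0.8, -0.9]
gripper_width: 0.089
gripper_force: 58.6
```

Request:
jog_arm(
  plan="0 0 0 0 0 0.03 -1;0 0 0 0 0 0.03 -1;0 0 0 0 0 0.03 -1;0 0 0 0 0 0 -1;0 0 0 0 0 0 -1",
)

```text
time_s: 7.55
tcp_pos: [0.6214, 0.3157, 0.0211]
tcp_rot: [3.141, 0.001, 3.071]
force: [-2.1, -2.0, 9.8]
gripper_width: 0.089
gripper_force: 59.5
```

Request:
jog_arm(
  plan="0 0 0 0 0 0 -0.3;0 0 0 0 0 0 -0.3;0 0 0 0 0 0 -0.3;0 0 0 0 0 0 -0.3;0 0 0 0 0 -0.4 -0.3;0 0 0 0 0 -0.4 -0.3;0 0 0 0 0 -0.5 -0.3;0 0 0.72 0 0 -0.5 0.18;0 0 0.72 0 0 -0.5 0.18;0 0 0.72 0 0 -0.2 0.18;0 0 0.72 0 0 0 0.18;0 0 0.72 0 0 0 0.18;0 0 0.72 0 0 0 0.18;0 0 0.72 0 0 0 0.18;0 0 0.73 0 0 0 0.18;0 0 0 0 0 0 0.18",
)

```text
time_s: 8.88
tcp_pos: [0.6211, 0.3156, 0.1202]
tcp_rot: [-3.141, -0.0, 2.463]
force: [-1.0, -0.6, 0.6]
gripper_width: 0.589
gripper_force: 0.0
```

Request:
jog_arm(
  plan="0 0 0 -0.092 -0.582 0 0.18;0 0 0 -0.092 -0.582 0 0.18;0 0 0 -0.092 -0.582 0 0.18;0 0 0 -0.092 -0.582 0 0.18;0 0 0 -0.092 -0.582 0 0.18;0 0 0 -0.092 -0.582 0 0.18;0 0 0 -0.092 -0.582 0 0.18;0 0 0 -0.092 -0.582 0 0.18;0 0 0 -0.092 -0.582 0 0.18;0 0 0 -0.092 -0.582 0 0.18;0 0 0 -0.092 -0.582 0 0.18;0 0 0 -0.092 -0.582 0 0.18;0 0 0 -0.092 -0.582 0 0.18;0 0 0 -0.092 -0.582 0 0.18;0 0 0 -0.092 -0.582 0 0.18;0 0 0 0 0 0 0.18;0 0 0 0 0 0 0.18",
)

```text
time_s: 10.3
tcp_pos: [0.446, 0.0078, 0.1205]
tcp_rot: [3.141, 0.0, 2.467]
force: [0.9, 0.5, 0.2]
gripper_width: 0.588
gripper_force: 0.0
```

```bash
python3 - <<'E'
from look import *
grab(3); s=bot.state();print(s['time_s'],s['tcp_pos'],s['tcp_rot'])
a=[cv2.resize(crop(n,3,*pix(n,[[.62,.3,.02]])[0].round().astype(int),w=100,h=100),(400,400)) for n in("top","scene")]
cv2.imwrite("pics/l3.png",np.hstack(a)[:,:,::-1])
for n in("top","scene"):
    f=np.load(n+"3.npz"); d=f['d']; X=cloud(n,d)[d>0]
    P=X[(np.hypot(X[:,0]-.6213,X[:,1]-.3158)<.06)&(X[:,2]>.04)&(X[:,2]<.06)]
    _,l,c=cv2.kmeans(P[:,:2].astype(np.float32)*1000,3,None,(3,50,.01),10,cv2.KMEANS_PP_CENTERS); print(n,c[np.argsort(c[:,0])].round(1).tolist(),(np.median(P[:,2])*1e3).round(1))
E
```

```text
10.4 [0.44680596 0.00870126 0.12047579] [3.14103716e+00 6.19551416e-04 2.46783882e+00]
top [[585.7000122070312, 316.29998779296875], [620.5, 314.79998779296875], [655.9000244140625, 312.3999938964844]] 46.0
scene [[588.2999877929688, 317.6000061035156], [623.4000244140625, 315.3999938964844], [658.2999877929688, 313.20001220703125]] 44.3
```

View pics/l3.png

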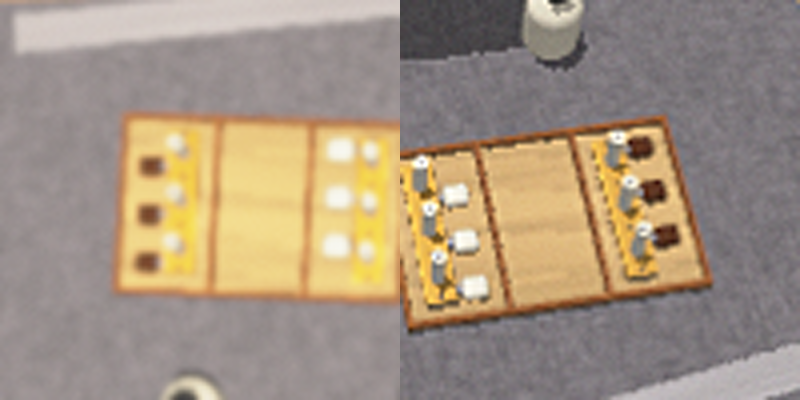

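The dark strip lies flat in the outer bay, aligned and inside the rims. Next is the white strip.

Request:
jog_arm(
  plan="0 0 0 0 0 0.6 0.18;0 0 0 0 0 0.6 0.18;0 0 0 0 0 0.6 0.18;0 0 0 0 0 0.5 0.18;0 0 0 0 0 0.3 0.18;0 0 0 0 0 0 0.18;0 0 0 0 0 0 -1;0 0 0 0 0 0 -1;0 0 0 0 0 0 -1;0 0 0 0 0 0 -1;0 0 0 0 0 0 -1;0 0 0 0 0 0 -1;0 0 0 0 0 0 -1;0 0 0 0 0 0 -1",
)

```text
time_s: 11.57
tcp_pos: [0.4469, 0.0086, 0.0173]
tcp_rot: [3.14, 0.002, 2.467]
force: [0.7, 4.2, 5.2]
gripper_width: 0.092
gripper_force: 58.6
```

Request:
jog_arm(
  plan="0 0 0 0 0 -0.2 -1;0 0 0 0 0 -0.5 -1;0 0 0 0 0 -0.5 -1;0 0 -0.5 0 0 -0.5 -1;0 0 -0.72 0 0 -0.5 -1;0 0 -0.72 0 0 -0.5 -1;0 0 -0.72 0 0 0 -1;0 0 -0.72 0 0 0 -1;0 0 -0.72 0 0 0 -1;0 0 -0.72 0 0 0 -1;0 0 -0.72 0 0 0 -1;0 0 -0.5 0 0 0 -1;0 0 -0.23 0 0 0 -1;0 0 0 0 0 0 -1;0 0 0 0 0 0 -1",
)

```text
time_s: 12.82
tcp_pos: [0.4462, 0.0085, 0.1248]
tcp_rot: [-3.142, 0.001, 3.122]
force: [-0.3, 0.7, -0.7]
gripper_width: 0.093
gripper_force: 58.5
```

Request:
jog_arm(
  plan="0 0 0.25 0 0 0 -1;0 0 0.25 0 0 0 -1;0 0 0 -0.2 0.33 0 -1;0 0 0 -0.273 0.447 0 -1;0 0 0 -0.273 0.447 0 -1;0 0 0 -0.273 0.447 0 -1;0 0 0 -0.273 0.447 0 -1;0 0 0 -0.273 0.447 0 -1;0 0 0 -0.273 0.447 0 -1;0 0 0 -0.273 0.447 0 -1;0 0 0 -0.273 0.447 0 -1;0 0 0 -0.273 0.447 0 -1;0 0 0 -0.273 0.447 0 -1;0 0 0 -0.273 0.447 0 -1;0 0 0 -0.273 0.447 0 -1;0 0 0 -0.273 0.447 0 -1;0 0 0 -0.073 0.11 0 -1;0 0 0 0 0 0 -1;0 0 0 0 0 0 -1",
)

```text
time_s: 14.4
tcp_pos: [0.6156, 0.2468, 0.124]
tcp_rot: [-3.141, -0.001, 3.071]
force: [0.0, -0.0, -0.4]
gripper_width: 0.088
gripper_force: 58.6
```

```bash
python3 - <<'E'
from look import *
grab(4); s=bot.state();print(s['tcp_pos'],s['tcp_rot'])
for n in("top","scene"):
    f=np.load(n+"4.npz"); p,d=f['p'],f['d']; X=cloud(n,d); h=cv2.cvtColor(p,cv2.COLOR_RGB2HSV)
    m=(d>0)&(np.hypot(X[...,0]-.617,X[...,1]-.25)<.075)&(X[...,2]>.09)&(X[...,2]<.135)&(h[...,1]>120)&(h[...,0]>12)&(h[...,0]<30)
    if m.sum()>10: print(n,m.sum(),rect(X[m]).round(1),"z",(np.percentile(X[m][:,2],[5,50])*1e3).round(1))
E
```

```text
[0.61548622 0.2462286  0.12421692] [-3.14108099e+00 -8.57626397e-04  3.07023684e+00]
scene 106 [642.1 245.1  50.8  22.3  -3.9] z [111.3 113.9]
```

Request:
jog_arm(
  plan="0 0 0 0 0 0.4 -1;0 0 0 0 0 0.5 -1;0 0 0 0 0 0.5 -1;0 0 0 0 0 0.5 -1;0 0 0 0 0 0.3 -1;0 0 0 0 0 0.15 -1;0 0 0 0 0 0.1 -1;0 0 0 0 0 0.05 -1;0 0 0 0 0 0.03 -1;0 0 0 0 0 0.03 -1;0 0 0 0 0 0.02 -1;0 0 0 0 0 0 -1;0 0 0 0 0 0 -1",
)

```text
time_s: 15.58
tcp_pos: [0.6165, 0.2472, 0.0215]
tcp_rot: [3.141, 0.0, 3.071]
force: [0.5, 0.6, -2.2]
gripper_width: 0.092
gripper_force: 58.6
```

Request:
jog_arm(
  plan="0 0 0 0 0 0.02 -1;0 0 0 0 0 0.02 -1;0 0 0 0 0 0 -1;0 0 0 0 0 0 -1",
)

```text
time_s: 15.92
tcp_pos: [0.6165, 0.2472, 0.0212]
tcp_rot: [3.141, 0.001, 3.071]
force: [-7.0, -3.1, 22.9]
gripper_width: 0.091
gripper_force: 61.4
```

Request:
jog_arm(
  plan="0 0 0 0 0 0 -0.3;0 0 0 0 0 0 -0.3;0 0 0 0 0 0 -0.3;0 0 0 0 0 0 -0.3;0 0 0 0 0 -0.4 -0.3;0 0 0 0 0 -0.4 -0.3;0 0 0 0 0 -0.5 -0.3;0 0 0.72 0 0 -0.5 -0.3;0 0 0.72 0 0 -0.5 0.65;0 0 0.72 0 0 -0.2 0.65;0 0 0.72 0 0 0 0.65;0 0 0.72 0 0 0 0.65;0 0 0.72 0 0 0 0.65;0 0 0.72 0 0 0 0.65;0 0 0.72 0 0 0 0.65;0 0 0.72 0 0 0 0.65;0 0 0 0 0 0 0.65",
)

```text
time_s: 17.33
tcp_pos: [0.6162, 0.2471, 0.1193]
tcp_rot: [-3.141, -0.0, 2.389]
force: [0.3, -0.5, -0.3]
gripper_width: 0.827
gripper_force: 0.0
```

Request:
jog_arm(
  plan="0 0 0 0.203 -0.493 0 0.65;0 0 0 0.203 -0.493 0 0.65;0 0 0 0.203 -0.493 0 0.65;0 0 0 0.203 -0.493 0 0.65;0 0 0 0.203 -0.493 0 0.65;0 0 0 0.203 -0.493 0 0.65;0 0 0 0.203 -0.493 0 0.65;0 0 0 0.203 -0.493 0 0.65;0 0 0 0.203 -0.493 0 0.65;0 0 0 0.203 -0.493 0 0.65;0 0 0 0 0 0 0.65;0 0 0 0 0 0 0.65",
)

```text
time_s: 18.33
tcp_pos: [0.422, 0.1578, 0.1197]
tcp_rot: [-3.142, -0.0, 2.395]
force: [0.5, -0.2, 0.2]
gripper_width: 0.828
gripper_force: 0.0
```

```bash
python3 - <<'E'
from look import *
grab(5); s=bot.state();print(s['time_s'],s['tcp_pos'],s['tcp_rot'],s['gripper_width'])
for n in("top","scene"):
    f=np.load(n+"5.npz"); d=f['d']; X=cloud(n,d)[d>0]
    P=X[(np.hypot(X[:,0]-.6165,X[:,1]-.247)<.045)&(X[:,2]>.04)&(X[:,2]<.06)]
    _,l,c=cv2.kmeans(P[:,:2].astype(np.float32)*1000,3,None,(3,50,.01),10,cv2.KMEANS_PP_CENTERS); print(n,c[np.argsort(c[:,0])].round(1).tolist(),(np.median(P[:,2])*1e3).round(1))
E
```

```text
18.4333 [0.42358736 0.15835946 0.11974066] [3.14043276e+00 6.82624246e-04 2.39379952e+00] 0.8262571182751207
top [[579.7000122070312, 248.0], [613.7000122070312, 246.1999969482422], [650.2000122070312, 243.60000610351562]] 46.0
scene [[582.2000122070312, 249.3000030517578], [616.9000244140625, 246.6999969482422], [651.7999877929688, 244.60000610351562]] 44.3
```

The white strip lies straight in the middle bay. Next is the covered humbucker.

Request:
jog_arm(
  plan="0 0 0 0 0 0.6 0.65;0 0 0 0 0 0.6 0.65;0 0 0 0 0 0.6 0.65;0 0 0 0 0 0.5 0.65;0 0 0 0 0 0.3 0.65;0 0 0 0 0 0.2 0.65;0 0 0 0 0 0 0.65;0 0 0 0 0 0 -1;0 0 0 0 0 0 -1;0 0 0 0 0 0 -1;0 0 0 0 0 0 -1;0 0 0 0 0 0 -1;0 0 0 0 0 0 -1;0 0 0 0 0 0 -1",
)

```text
time_s: 19.6
tcp_pos: [0.4232, 0.1582, 0.0086]
tcp_rot: [3.14, 0.001, 2.393]
force: [-1.3, -0.3, 7.5]
gripper_width: 0.414
gripper_force: 59.4
```

Request:
jog_arm(
  plan="0 0 0 0 0 -0.2 -1;0 0 0 0 0 -0.5 -1;0 0 0 0 0 -0.5 -1;0 0 0 0 0 -0.5 -1;0 0 -0.4 0 0 -0.5 -1;0 0 -0.7 0 0 -0.5 -1;0 0 -0.7 0 0 -0.1 -1;0 0 -0.7 0 0 0 -1;0 0 -0.7 0 0 0 -1;0 0 -0.7 0 0 0 -1;0 0 -0.7 0 0 0 -1;0 0 -0.7 0 0 0 -1;0 0 -0.7 0 0 0 -1;0 0 -0.7 0 0 0 -1;0 0 -0.5 0 0 0 -1;0 0 0 0 0 0 -1;0 0 0 0 0 0 -1",
)

```text
time_s: 21.02
tcp_pos: [0.4226, 0.158, 0.1202]
tcp_rot: [3.141, 0.001, -3.139]
force: [-0.0, -0.1, -2.3]
gripper_width: 0.41
gripper_force: 60.9
```

Request:
jog_arm(
  plan="0 0 0 -0.273 -0.558 0 -1;0 0 0 -0.273 -0.558 0 -1;0 0 0 -0.273 -0.558 0 -1;0 0 0 -0.273 -0.558 0 -1;0 0 0 -0.273 -0.558 0 -1;0 0 0 -0.273 -0.558 0 -1;0 0 0 -0.273 -0.558 0 -1;0 0 0 -0.273 -0.558 0 -1;0 0 0 -0.273 -0.558 0 -1;0 0 0 -0.273 -0.558 0 -1;0 0 0 -0.273 -0.558 0 -1;0 0 0 -0.273 -0.558 0 -1;0 0 0 -0.273 -0.558 0 -1;0 0 0 -0.273 -0.558 0 -1;0 0 0 -0.273 -0.558 0 -1;0 0 0 -0.273 -0.558 0 -1;0 0 0 -0.273 -0.558 0 -1;0 0 0 -0.273 -0.558 0 -1;0 0 0 0 0 0 -1;0 0 0 0 0 0 -1",
)

```text
time_s: 22.68
tcp_pos: [0.6211, -0.2438, 0.1195]
tcp_rot: [-3.142, 0.0, -3.14]
force: [-0.2, 0.4, -0.8]
gripper_width: 0.414
gripper_force: 61.0
```

```bash
python3 look.py 6
```

```text
22.7833 [ 0.6204 -0.2422  0.1195]
```

View pics/l6.png

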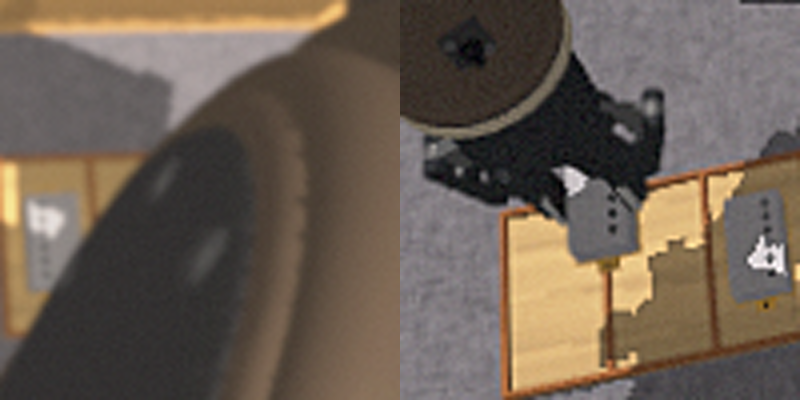

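The pickup hangs level over the middle bay, square with the tray. Descending.

Request:
jog_arm(
  plan="0 0 0 0 0 0.4 -1;0 0 0 0 0 0.5 -1;0 0 0 0 0 0.5 -1;0 0 0 0 0 0.5 -1;0 0 0 0 0 0.35 -1;0 0 0 0 0 0.2 -1;0 0 0 0 0 0.08 -1;0 0 0 0 0 0.05 -1;0 0 0 0 0 0.03 -1;0 0 0 0 0 0.03 -1;0 0 0 0 0 0.02 -1;0 0 0 0 0 0 -1;0 0 0 0 0 0 -1",
)

```text
time_s: 23.87
tcp_pos: [0.6212, -0.2429, 0.0135]
tcp_rot: [-3.141, 0.0, -3.137]
force: [0.8, -0.1, -1.5]
gripper_width: 0.416
gripper_force: 61.0
```

Request:
jog_arm(
  plan="0 0 0 0 0 0.02 -1;0 0 0 0 0 0.02 -1;0 0 0 0 0 0 -1;0 0 0 0 0 0 -1",
)

```text
time_s: 24.2
tcp_pos: [0.6213, -0.243, 0.0126]
tcp_rot: [-3.141, 0.001, -3.137]
force: [-3.7, 1.1, 14.9]
gripper_width: 0.415
gripper_force: 62.7
```

Request:
jog_arm(
  plan="0 0 0 0 0 0 0.2;0 0 0 0 0 0 0.2;0 0 0 0 0 0 0.2;0 0 0 0 0 -0.3 0.2;0 0 0 0 0 -0.4 0.2;0 0 0 0 0 -0.5 0.2;0 0 0.8 0 0 -0.5 0.18;0 0 0.8 0 0 -0.5 0.18;0 0 0.8 0 0 -0.5 0.18;0 0 0.8 0 0 0 0.18;0 0 0.8 0 0 0 0.18;0 0 0.8 0 0 0 0.18;0 0 0.8 0 0 0 0.18;0 0 0.8 0 0 0 0.18;0 0 0.8 0 0 0 0.18;0 0 0.8 0 0 0 0.18;0 0 0.8 0 0 0 0.18;0 0 0.8 0 0 0 0.18;0 0 0.8 0 0 0 0.18;0 0 0 0 0 0 0.18",
)

```text
time_s: 25.87
tcp_pos: [0.6211, -0.2428, 0.1203]
tcp_rot: [3.141, 0.0, 2.053]
force: [-0.4, 0.1, -0.6]
gripper_width: 0.587
gripper_force: 0.0
```

Request:
jog_arm(
  plan="0 0 0.8 0 0 0 0.18;0 0 0.8 0 0 0 0.18;0 0 0.8 0 0 0 0.18;0 0 0.8 0 0 0 0.18;0 0 0.8 0 0 0 0.18;0 0 0.8 0 0 0 0.18;0 0 0.8 0 0 0 0.18;0 0 0.8 0 0 0 0.18;0 0 0 0.156 -0.55 0 0.18;0 0 0 0.156 -0.55 0 0.18;0 0 0 0.156 -0.55 0 0.18;0 0 0 0.156 -0.55 0 0.18;0 0 0 0.156 -0.55 0 0.18;0 0 0 0.156 -0.55 0 0.18;0 0 0 0.156 -0.55 0 0.18;0 0 0 0.156 -0.55 0 0.18;0 0 0 0.156 -0.55 0 0.18;0 0 0 0.156 -0.55 0 0.18;0 0 0 0 0 0 0.18;0 0 0 0 0 0 0.18",
)

```text
time_s: 27.53
tcp_pos: [0.4156, -0.141, 0.1201]
tcp_rot: [3.141, 0.0, 1.39]
force: [0.7, 0.1, -0.3]
gripper_width: 0.589
gripper_force: 0.0
```

```bash
cat > chk.py <<'E'
import sys
from look import *
t=sys.argv[1]; grab(t); s=bot.state();print(s['time_s'],s['tcp_pos'],s['tcp_rot'],s['gripper_width'])
for n in("top","scene"):
    f=np.load(f"{n}{t}.npz"); d=f['d']; X=cloud(n,d)[d>0]
    for k in sys.argv[2:]:
        x,y,z0=map(float,k.split(','))
        P=X[(np.hypot(X[:,0]-x/1e3,X[:,1]-y/1e3)<.045)&(X[:,2]>z0/1e3)&(X[:,2]<.04)]
        if len(P)>5: print(n,k,len(P),rect(P).round(1),"z",(np.median(P[:,2])*1e3).round(1))
E
python3 chk.py 7 621,-243,15 416,-141,10
```

```text
27.6333 [ 0.41716638 -0.14172858  0.12002706] [3.14002079e+00 3.48186580e-04 1.38881830e+00] 0.5922880928539587
top 621,-243,15 336 [ 617.7 -243.2   71.6   53.2  -11.4] z 24.0
top 416,-141,10 150 [ 414.6 -140.4   68.4   18.5   78.7] z 17.1
scene 621,-243,15 386 [ 620.7 -242.6   71.6   39.5    0.9] z 22.3
scene 416,-141,10 146 [ 416.2 -141.3   64.8   23.5   78.6] z 15.5
```

Request:
jog_arm(
  plan="0 0 0 0 0 0.6 0.18;0 0 0 0 0 0.6 0.18;0 0 0 0 0 0.6 0.18;0 0 0 0 0 0.5 0.18;0 0 0 0 0 0.3 0.18;0 0 0 0 0 0.2 0.18;0 0 0 0 0 0 0.18;0 0 0 0 0 0 -1;0 0 0 0 0 0 -1;0 0 0 0 0 0 -1;0 0 0 0 0 0 -1;0 0 0 0 0 0 -1;0 0 0 0 0 0 -1;0 0 0 0 0 0 -1",
  grip_force=50,
)

```text
time_s: 28.8
tcp_pos: [0.4169, -0.1416, 0.0085]
tcp_rot: [3.14, 0.0, 1.387]
force: [0.0, 0.4, 8.7]
gripper_width: 0.198
gripper_force: 49.4
```

Request:
jog_arm(
  plan="0 0 0 0 0 -0.2 -1;0 0 0 0 0 -0.5 -1;0 0 0 0 0 -0.5 -1;0 0 0 0 0 -0.5 -1;0 0 0.5 0 0 -0.5 -1;0 0 0.83 0 0 -0.5 -1;0 0 0.83 0 0 -0.1 -1;0 0 0.83 0 0 0 -1;0 0 0.83 0 0 0 -1;0 0 0.83 0 0 0 -1;0 0 0.83 0 0 0 -1;0 0 0.83 0 0 0 -1;0 0 0.83 0 0 0 -1;0 0 0.83 0 0 0 -1;0 0 0.83 0 0 0 -1;0 0 0.83 0 0 0 -1;0 0 0.83 0 0 0 -1;0 0 0.83 0 0 0 -1;0 0 0.83 0 0 0 -1;0 0 0 0 0 0 -1",
)

```text
time_s: 30.47
tcp_pos: [0.4162, -0.1413, 0.1203]
tcp_rot: [3.141, -0.001, 0.113]
force: [-0.3, 0.1, -0.0]
gripper_width: 0.198
gripper_force: 49.2
```

Request:
jog_arm(
  plan="0 0 0.4 0 0 0 -1;0 0 0.36 0 0 0 -1;0 0 0 0.445 -0.274 0 -1;0 0 0 0.445 -0.274 0 -1;0 0 0 0.445 -0.274 0 -1;0 0 0 0.445 -0.274 0 -1;0 0 0 0.445 -0.274 0 -1;0 0 0 0.445 -0.274 0 -1;0 0 0 0.445 -0.274 0 -1;0 0 0 0.445 -0.274 0 -1;0 0 0 0.445 -0.274 0 -1;0 0 0 0.445 -0.274 0 -1;0 0 0 0.445 -0.274 0 -1;0 0 0 0.445 -0.274 0 -1;0 0 0 0 0 0 -1;0 0 0 0 0 0 -1",
)

```text
time_s: 31.8
tcp_pos: [0.6249, -0.0011, 0.1199]
tcp_rot: [3.142, -0.0, 0.042]
force: [-0.2, -0.3, -0.7]
gripper_width: 0.202
gripper_force: 49.2
```

```bash
python3 look.py 8
```

```text
31.9 [ 0.6237 -0.0018  0.1197]
```

View pics/l8.png

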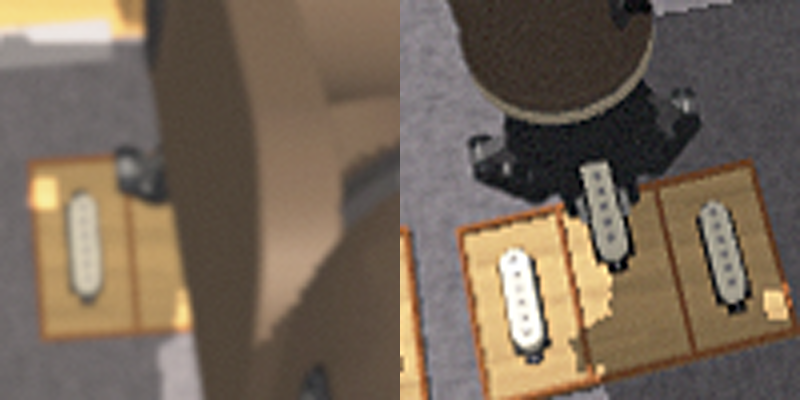

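The single coil hangs level and parallel to its neighbours over the middle bay. Lowering.

Request:
jog_arm(
  plan="0 0 0 0 0 0.4 -1;0 0 0 0 0 0.5 -1;0 0 0 0 0 0.5 -1;0 0 0 0 0 0.5 -1;0 0 0 0 0 0.35 -1;0 0 0 0 0 0.2 -1;0 0 0 0 0 0.08 -1;0 0 0 0 0 0.05 -1;0 0 0 0 0 0.03 -1;0 0 0 0 0 0.03 -1;0 0 0 0 0 0.03 -1;0 0 0 0 0 0 -1;0 0 0 0 0 0 -1",
)

```text
time_s: 32.98
tcp_pos: [0.6247, -0.0017, 0.013]
tcp_rot: [3.142, -0.0, 0.038]
force: [-0.8, -0.4, -0.8]
gripper_width: 0.197
gripper_force: 49.2
```

Request:
jog_arm(
  plan="0 0 0 0 0 0.02 -1;0 0 0 0 0 0.02 -1;0 0 0 0 0 0 -1;0 0 0 0 0 0 -1",
)

```text
time_s: 33.32
tcp_pos: [0.6248, -0.0017, 0.0124]
tcp_rot: [3.141, -0.001, 0.038]
force: [-6.2, -0.6, 21.5]
gripper_width: 0.197
gripper_force: 51.7
```

Request:
jog_arm(
  plan="0 0 0 0 0 0 -0.1;0 0 0 0 0 0 -0.1;0 0 0 0 0 0 -0.1;0 0 0 0 0 -0.3 -0.1;0 0 0 0 0 -0.4 -0.1;0 0 0 0 0 -0.5 -0.1;0 0 0.83 0 0 -0.5 0.65;0 0 0.83 0 0 -0.5 0.65;0 0 0.83 0 0 -0.5 0.65;0 0 0.83 0 0 0 0.65;0 0 0.83 0 0 0 0.65;0 0 0.83 0 0 0 0.65;0 0 0.83 0 0 0 0.65;0 0 0.83 0 0 0 0.65;0 0 0.83 0 0 0 0.65;0 0 0.83 0 0 0 0.65;0 0 0.83 0 0 0 0.65;0 0 0.83 0 0 0 0.65;0 0 0.83 0 0 0 0.65;0 0 0 0 0 0 0.65",
)

```text
time_s: 34.98
tcp_pos: [0.6245, -0.0016, 0.1198]
tcp_rot: [-3.141, -0.0, -1.096]
force: [0.9, 0.2, 0.4]
gripper_width: 0.826
gripper_force: 0.0
```

Request:
jog_arm(
  plan="0 0 0 0.185 0.532 0 0.65;0 0 0 0.185 0.532 0 0.65;0 0 0 0.185 0.532 0 0.65;0 0 0 0.185 0.532 0 0.65;0 0 0 0.185 0.532 0 0.65;0 0 0 0.185 0.532 0 0.65;0 0 0 0.185 0.532 0 0.65;0 0 0 0.185 0.532 0 0.65;0 0 0 0.185 0.532 0 0.65;0 0 0 0.185 0.532 0 0.65;0 0 0 0.185 0.532 0 0.65;0 0 0 0.185 0.532 0 0.65;0 0 0 0.185 0.532 0 0.65;0 0 0 0.185 0.532 0 0.65;0 0 0 0.185 0.532 0 0.65;0 0 0 0.185 0.532 0 0.65;0 0 0 0.185 0.532 0 0.65;0 0 0 0.185 0.532 0 0.65;0 0 0 0 0 0 0.65;0 0 0 0 0 0 0.65",
)

```text
time_s: 36.65
tcp_pos: [0.3456, -0.2972, 0.1195]
tcp_rot: [-3.141, -0.0, -1.091]
force: [0.1, -0.1, -0.4]
gripper_width: 0.825
gripper_force: 0.0
```

```bash
python3 chk.py 9 624.5,-2,15 346,-297,12
```

```text
36.75 [ 0.34631853 -0.29631608  0.11938373] [-3.14139504e+00 -2.69600364e-04 -1.09033968e+00] 0.82169440982039
top 624.5,-2,15 154 [624.1  -3.7  65.   38.5  25.8] z 21.1
top 346,-297,12 303 [ 345.5 -297.9   67.8   38.1  -61.9] z 19.8
scene 624.5,-2,15 163 [626.9  -2.3  68.9  18.4   1.9] z 19.8
scene 346,-297,12 253 [ 346.2 -296.3   67.2   41.1  -59.3] z 18.3
```

Request:
jog_arm(
  plan="0 0 0 0 0 0.6 0.65;0 0 0 0 0 0.6 0.65;0 0 0 0 0 0.6 0.65;0 0 0 0 0 0.5 0.65;0 0 0 0 0 0.3 0.65;0 0 0 0 0 0.18 0.65;0 0 0 0 0 0 0.65;0 0 0 0 0 0 -1;0 0 0 0 0 0 -1;0 0 0 0 0 0 -1;0 0 0 0 0 0 -1;0 0 0 0 0 0 -1;0 0 0 0 0 0 -1;0 0 0 0 0 0 -1",
  grip_force=60,
)

```text
time_s: 37.92
tcp_pos: [0.3466, -0.2968, 0.0091]
tcp_rot: [-3.141, -0.002, -1.092]
force: [1.5, 3.2, 11.7]
gripper_width: 0.415
gripper_force: 59.0
```

Request:
jog_arm(
  plan="0 0 0 0 0 -0.2 -1;0 0 0 0 0 -0.5 -1;0 0 0 0 0 -0.5 -1;0 0 0 0 0 -0.5 -1;0 0 -0.45 0 0 -0.5 -1;0 0 -0.8 0 0 -0.5 -1;0 0 -0.8 0 0 -0.1 -1;0 0 -0.8 0 0 0 -1;0 0 -0.8 0 0 0 -1;0 0 -0.8 0 0 0 -1;0 0 -0.8 0 0 0 -1;0 0 -0.8 0 0 0 -1;0 0 -0.8 0 0 0 -1;0 0 -0.8 0 0 0 -1;0 0 -0.8 0 0 0 -1;0 0 -0.8 0 0 0 -1;0 0 -0.8 0 0 0 -1;0 0 -0.4 0 0 0 -1;0 0 0 0 0 0 -1;0 0 0 0 0 0 -1",
)

```text
time_s: 39.58
tcp_pos: [0.3461, -0.2965, 0.1206]
tcp_rot: [3.141, -0.001, 0.001]
force: [-0.1, 0.6, -1.2]
gripper_width: 0.414
gripper_force: 61.1
```

Request:
jog_arm(
  plan="0 0 0 0.49 0.026 0 -1;0 0 0 0.49 0.026 0 -1;0 0 0 0.49 0.026 0 -1;0 0 0 0.49 0.026 0 -1;0 0 0 0.49 0.026 0 -1;0 0 0 0.49 0.026 0 -1;0 0 0 0.49 0.026 0 -1;0 0 0 0.49 0.026 0 -1;0 0 0 0.49 0.026 0 -1;0 0 0 0.49 0.026 0 -1;0 0 0 0.49 0.026 0 -1;0 0 0 0.49 0.026 0 -1;0 0 0 0.49 0.026 0 -1;0 0 0 0.49 0.026 0 -1;0 0 0 0 0 0 -1;0 0 0 0 0 0 -1",
)

```text
time_s: 40.92
tcp_pos: [0.6209, -0.31, 0.1199]
tcp_rot: [3.142, 0.0, 0.002]
force: [0.6, -0.2, -0.1]
gripper_width: 0.412
gripper_force: 61.1
```

```bash
python3 look.py 10
```

```text
41.0167 [ 0.6196 -0.31    0.1198]
```

View pics/l10.png

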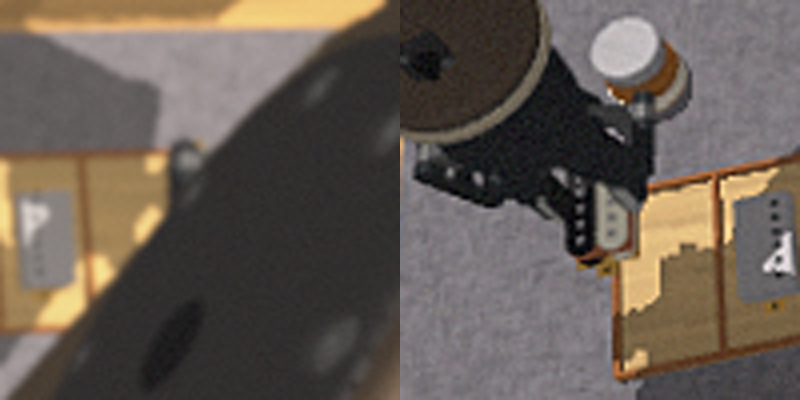

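The open humbucker hangs level over the last empty bay, with the covered one seated next door at scene-crop (770,250). Lowering.

Request:
jog_arm(
  plan="0 0 0 0 0 0.4 -1;0 0 0 0 0 0.5 -1;0 0 0 0 0 0.5 -1;0 0 0 0 0 0.5 -1;0 0 0 0 0 0.35 -1;0 0 0 0 0 0.2 -1;0 0 0 0 0 0.08 -1;0 0 0 0 0 0.05 -1;0 0 0 0 0 0.03 -1;0 0 0 0 0 0.03 -1;0 0 0 0 0 0.02 -1;0 0 0 0 0 0 -1;0 0 0 0 0 0 -1",
)

```text
time_s: 42.1
tcp_pos: [0.6207, -0.3103, 0.0139]
tcp_rot: [3.141, -0.0, 0.003]
force: [-0.1, -0.5, -0.4]
gripper_width: 0.417
gripper_force: 61.1
```

Request:
jog_arm(
  plan="0 0 0 0 0 0.02 -1;0 0 0 0 0 0.02 -1;0 0 0 0 0 0 -1;0 0 0 0 0 0 -1",
)

```text
time_s: 42.43
tcp_pos: [0.6208, -0.3104, 0.0131]
tcp_rot: [3.141, -0.001, 0.003]
force: [-4.5, 2.5, 16.0]
gripper_width: 0.413
gripper_force: 62.8
```

Contact. Release, lift, and retreat toward the robot for a clear view.

Request:
jog_arm(
  plan="0 0 0 0 0 0 0.2;0 0 0 0 0 0 0.2;0 0 0 0 0 0 0.2;0 0 0 0 0 -0.3 0.2;0 0 0 0 0 -0.4 0.2;0 0 0 0 0 -0.5 0.2;0 0 0 0 0 -0.6 0.2;0 0 0 0 0 -0.6 0.2;0 0 0 0 0 -0.6 0.2;0 0 0 0 0 -0.6 0.2;0 0 0 -0.5 0 0 0.2;0 0 0 -0.5 0 0 0.2;0 0 0 -0.5 0 0 0.2;0 0 0 -0.5 0 0 0.2;0 0 0 -0.5 0 0 0.2;0 0 0 -0.5 0 0 0.2;0 0 0 -0.5 0 0 0.2;0 0 0 -0.5 0 0 0.2;0 0 0 0 0 0 0.2;0 0 0 0 0 0 0.2",
)

```text
time_s: 44.1
tcp_pos: [0.4601, -0.3109, 0.1568]
tcp_rot: [3.141, -0.001, 0.002]
force: [0.8, -0.0, 0.1]
gripper_width: 0.605
gripper_force: 0.0
```

```bash
python3 chk.py 11 620,-311,15 620,-243,15; python3 - <<'E'
import cv2,numpy as np
a=[cv2.resize(np.load(f"{n}11.npz")['p'][y:y+h,x:x+w],(w*2,h*2),interpolation=cv2.INTER_CUBIC) for n,x,y,w,h in(("top",150,90,320,130),("scene",60,130,320,170))]
cv2.imwrite("pics/end.png",np.vstack(a)[:,:,::-1])
E
```

```text
44.2 [ 0.46135166 -0.31111091  0.15656954] [ 3.14081335e+00 -1.18086144e-03  2.56930881e-03] 0.5987609289854059
top 620,-311,15 301 [ 620.3 -311.1   64.9   39.5    0. ] z 23.8
top 620,-243,15 334 [ 618.3 -236.5   68.2   52.9   -4.7] z 23.8
scene 620,-311,15 345 [ 622.4 -309.7   70.1   38.1   -1.4] z 23.1
scene 620,-243,15 381 [ 620.6 -242.5   70.7   39.     0.7] z 22.4
```

View pics/end.png

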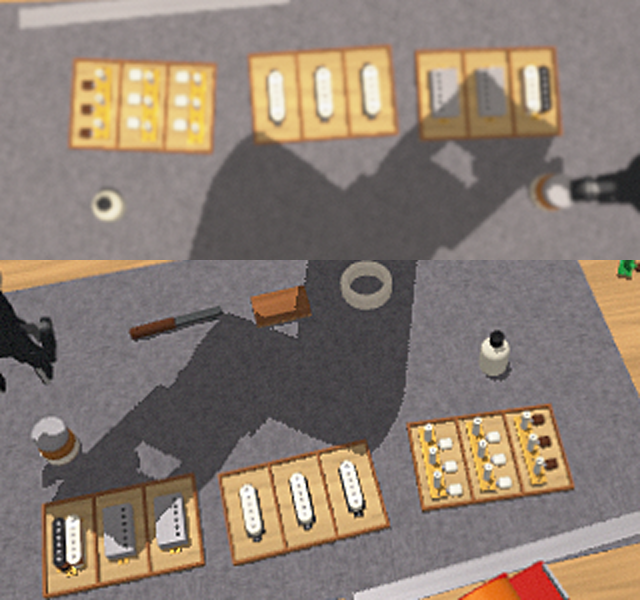

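All nine bays are filled with the right kind, each piece flat and inside its rims. The jar and bottle still stand, and the gripper is 0.16 m up and touching nothing.

```bash
python3 -c "from station import bot; print(bot.hand_in())"
```

```text
the job is handed in; nothing more can be done
None
```

The job is handed in at about 44 s: all five pieces lie flat, same side up, in empty bays of the trays for their own kind, and the lacquer jar and glue bottle were left standing where they were.

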